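Change the bracket in the nest of a desktop CNC router

TASK

The drilled bracket in the nest on the CNC router's bed is finished: tilt it out from under the steel lip and lay it squarely on top of the pile of finished brackets on the left, tongue the same way as theirs. In its place load the plain, undrilled bracket from the right: tilted, its thin tongue goes in under the lip at the gantry end, then level it down between the side guides and press its front end past the two spring balls until it lies flat and fully home on the nest floor. Do not bump the spindle or cutter overhead, let go of both brackets, and leave everything else on the bench where it is.

Things in the scene. Friction and masses are not known exactly. Their poses are not given: they have to be found in the camera images.
- bracket_mid (a point): the plain undrilled aluminium bracket lying alone on the bench, right of the router: a stepped plate 110 mm long (x), 60 wide (y), about 0.2 kg. Main part 92 long, 12 thick; at the +x end an 18 mm long tongue 5 thick, level with the underside and as wide. Point: mid length and width, 6 above the underside; x to the tongue, z out of the stepped upper face. Centre of mass 5 mm towards -x.
- bracket_tongue (a point): middle of the tip edge of the plain bracket's tongue: 55 mm along its x from its middle, 2.5 mm above the underside; axes as the bracket's.
- finished_mid (a point): the finished bracket, at the start fully home in the nest with its tongue under the lip: same shape, size and axes as the plain one, but with drilled holes in its upper face. Point: its middle, 6 mm above its underside. Lifting its front end frees it from the spring balls with a few newtons.
- finished_tongue (a point): middle of the tip edge of the finished bracket's tongue: 55 mm along its x from its middle, 2.5 mm above the underside; axes as the bracket's.
- pile_top (a point): middle (of the 110 by 60 mm outline) on the upper face of the top bracket of the pile of two finished, drilled brackets lying flat on the bench left of the router, 24 mm above the bench; x points to that bracket's tongue, z up.
- nest_floor (a point): centre of the floor of the work nest, a dark steel fixture fixed on the router's bed, 80 mm above the bench; x points away from the operator to the lip end, below the gantry, y left, z up. When the bracket is home its underside lies on this plane, its middle is 6 mm straight above this point (play about 2 mm sideways) and its x is along this x.
- nest_lip (a point): middle of the lower front edge of the steel lip: 43 mm from the nest's centre in x, 8.5 mm above its floor; axes as the nest's. The lip is 5 mm thick, 96 wide (y), and overhangs by 12 mm the upright back stop behind it, whose face the tongue's tip meets at x = 55 from the nest's centre.
- nest_guide (a point): foot of the left rear side guide, 31.5 mm left of and 31 mm beyond the nest's centre; axes as the nest's. Four tapered aluminium guides, 9 mm high, stand at nest x = 20 to 43 and -56 to -41 mm, left and right alike; their inner faces are at y = 31.5 and -31.5 at the floor and flare outward by 20 degrees with height.
- nest_finger_room (a point): middle of the nest's finger room, on the floor 7.5 mm before (-x) the nest's centre; axes as the nest's. From nest x = -33 to +18 mm there are no guides, and outside y = +-18 the floor plate is cut away to the bed 10 mm lower, so that fingers holding the bracket's long sides have room.
- nest_rail (a point): middle of the inner upper edge of the nest's front rail: 58 mm before (-x) the nest's centre, 8 mm above its floor; axes as the nest's. The rail is 14 mm thick (x) and 96 wide (y).
- nest_ball (a point): midway between the centres of the two polished steel spring balls in the front rail, 7 mm above the floor; axes as the nest's. The balls, 6 mm in radius, sit 18 mm left and right of this point and look inward to nest x = -53.5; each gives way up to 4 mm towards -x, 4 N at first and 2 N more per mm. A bracket lowered onto them rests with its front end 10 mm up; about 10 N there pushes it past them.
- spindle: fixed spindle head over the nest: origin on the spindle axis at bench level, x away from the operator. Heights above the bench: collet nut 19 mm across, 155 to 173; motor 45 across, 178 to 250, with a 59 collar at 206 to 226; behind it a black carriage 64 wide from 24 to 68 mm beyond the axis, 157 to 246. The axis is 17 to 31 mm beyond the nest's centre in x and up to 40 left or right of it.
- cutter_tip (a point): lower end of the 3 mm thick cutter below the collet nut, on the spindle axis, 139 mm above the bench.
- machine: frame and gantry of the desktop router, fixed; origin at bench level, x away from the operator. Frame 38 mm high, x = -165 to 175, y = +-165; gantry plates at y = +-166, x = 50 to 136, 260 high; rods and beam across at x = 68 to 127, 170 to 235 high; a stepper outside the left plate to y = 210. Bed: top 70 high, 280 wide, from 92 before to 84 beyond the nest's centre.
- wrench: small steel spanner, 130 mm long, lying on the bench in front of the router; bystander.
- chip_brush: chip brush with a wooden handle, 170 mm long, lying on the bench near the router's front right corner; bystander.
- oil: white plastic oil bottle, 44 mm across and 120 mm tall, standing on the bench; bystander.
- tape: roll of tape, 90 mm across and 24 mm high, lying on the bench; bystander.
- caliper: digital caliper, 210 mm long, lying on the bench; bystander.
- cutters: wooden block of cutters, 90 by 60 mm, 46 mm high with the cutters, left of the router; bystander.
- done_a: lower one of the pile of two finished brackets, left of the router, on the bench; origin at the middle of its underside, x to its tongue.
- done_b: upper one of that pile; origin at the middle of its underside, 12 mm above the bench, x to its tongue.
Things that resemble listed ones, but are neither listed nor needed, are in the scene too. Leave any blue or green look-alike of the part that bears bracket_mid alone.

How it is judged:
By the outcome, as a careful person would: the job done as asked, in the order asked, and still so for the second after the job is handed in, with the robot touching nothing.
It also fails if it takes over 72 s, if anything falls off the work surface, if the arm or the gripper's body presses on something with over 40 N, if the wrist force passes 120 N, or if a joint passes its speed limit or range.

ROBOT

A 7-joint arm with a two-finger parallel gripper is mounted at the origin on the work surface. World frame = base frame: x ahead of the robot, y to its left, z up, the work surface at z = 0. Lengths are in m, angles in degrees, forces in N, time in s.
With the tool pointing down it reaches from about 0.4 to 0.85 m from the base axis. Payload 4.5 kg.
Tool frame: the origin (TCP) lies on the centre line of the jaws, within the pads' length; the fingertips stand 14 mm ahead of it and the grasp point (between the pads) lies 5 mm behind it; z points along the fingers, y is the line along which they close (so a half turn about z gives the same grasp; the last joint's range is limited). The gripper opens to 88 mm and grips with 3 to 60 N. Pads are 18 mm wide; open, the fingers measure 123 mm over their backs; the gripper's body (75 mm by 187 mm) begins 45 mm behind the grasp point.
Start: joints at [67.598, 39.483, -11.15, 89.685, 9.013, 51.709, -12.324], TCP at [0.258, -0.569, 0.253] pointing down, gripper open.
Joint ranges: [-172.22, 172.22], [-26.19, 119.32], [-84.43, 86.54], [7.71, 146.69], [-57.33, 237.33], [2.42, 119.75], [-152.13, 152.13]. Speed limits (degrees/s): [147.25, 147.25, 180, 180, 180, 180, 180].

INTERFACE

Orientations are given as a 3x3 rotation matrix whose columns are the frame's x, y, z axes.
In Python, from bench import bot, solver, get_image, get_calibration, ticket gives the robot as it stands. The module is installed in compiled form; this text tells all that it offers. Calls block until the motion is done:
- bot.move_ptp(position, orientation): joint-space move of the TCP to a pose.
- bot.line_to(position, orientation=None, velocity=0.15, stop_force=None): straight line of the TCP; orientation=None keeps the orientation; velocity is the mean speed in m/s. With stop_force (N) it stops when the force on the tool has changed by that much, and returns True; else False.
- bot.movej(angles): joint-space move.
- bot.set_gripper(opening, strength=None): opening from 0.0 (shut) to 1.0 (fully open); strength is the grip in N (None keeps the last); returns when the fingers have stopped.
- bot.wait(seconds).
- solver.solve_ik(position, orientation): joint angles nearest the present ones, or None.
- bot.get_obs(): the state.
- get_image(name): name is "scene" or "top" or "wrist"; returns the picture (420x560x3 uint8, red, green, blue); there is no depth.
- get_calibration(name): a dict with "K" (3x3 intrinsics, pixels), "xyz" and "orientation" of the camera in the world. Camera axes: x right, y down, z forward; pixel columns grow to the right and rows downward; lengths in m; the calibration is good to about 2 mm. A picture is of the moment at which its call begins: read the wrist's pose just before it. get_calibration takes no time and is no camera call; for the wrist camera it gives the pose at the moment of the call.
A pose or a line that the arm cannot do raises bot.PlanningError and nothing moves.
- ticket.hand_in(): hands the job in; it is judged then, once.
The state is a dict: "time": time; "joint_positions": joint angles; "qvel": joint speeds; "joint_efforts": joint torques, N m; "eef_pos": TCP position; "tcp_rot": TCP orientation; "contact_force": force on the tool from outside, world axes, zero at the start; "torque": the same for the moment, N m; "grip_width": opening from 0.0 (shut) to 1.0 (fully open); "finger_force": force on a finger pad.
Only numpy, scipy, OpenCV 4.12 (cv2) and the standard library are available. Lean on these libraries where they do the work, as an engineer would, in place of code of your own. Each camera call takes 0.05 s, during which the arm holds its last target. There are 200 camera calls.

## Working session

There is one attempt and no reset: what is moved stays moved. The work goes in short steps, each a Python script; the robot and the scene stay as the last script left them, time stands still between calls to the robot, and variables do not carry over. Pictures are saved under pics/ and viewed, at most 14 in all, crops included, and the job is handed in when it is done.

```bash
mkdir -p pics
python3 - <<'E'
from bench import bot,get_image,get_calibration
import cv2,numpy as np
for n in("scene","top"):
    cv2.imwrite(f"pics/{n}0.png",get_image(n)[:,:,::-1]); c=get_calibration(n); print(n,np.round(c["K"],1).tolist(),np.round(c["xyz"],3),np.round(c["orientation"],3).tolist())
c=get_calibration("wrist");o=bot.get_obs();print(np.round(c["K"],1).tolist(),c["xyz"],np.round(c["orientation"],3).tolist(),o["eef_pos"],np.round(o["tcp_rot"],3).tolist(),o["time"])
E
```

```text
scene [[395.4, 0.0, 276.7], [0.0, 395.4, 217.6], [0.0, 0.0, 1.0]] [0.292 0.753 0.851] [[-0.951, -0.219, 0.216], [-0.307, 0.647, -0.698], [0.013, -0.731, -0.683]]
top [[455.5, 0.0, 289.3], [0.0, 455.5, 209.0], [0.0, 0.0, 1.0]] [ 0.412 -0.017  1.656] [[-0.018, -0.996, 0.082], [-1.0, 0.019, 0.007], [-0.009, -0.082, -0.997]]
[[331.0, 0.0, 273.3], [0.0, 331.0, 206.1], [0.0, 0.0, 1.0]] [ 0.32137731 -0.54049121  0.38248755] [[0.411, -0.877, -0.25], [-0.911, -0.396, -0.111], [-0.002, 0.273, -0.962]] [ 0.25730365 -0.56898695  0.25198794] [[0.911, 0.412, -0.001], [0.412, -0.911, 0.001], [-0.0, -0.002, -1.0]] 0.1
```

View pics/scene0.png

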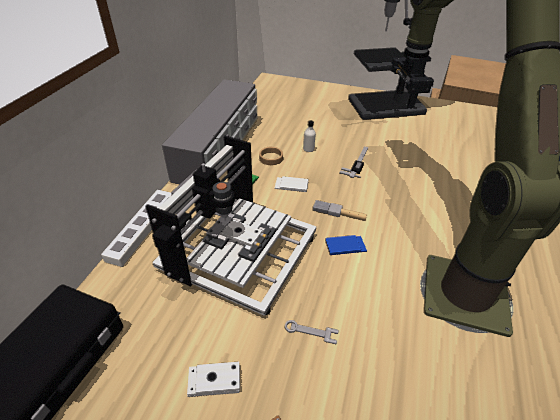

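View pics/top0.png

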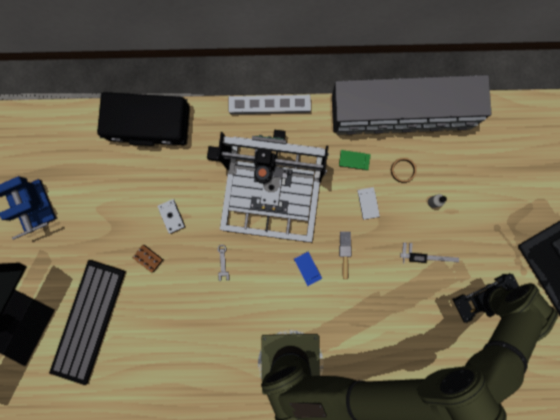

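The top view shows the pieces that could be mistaken for each other:
- White plain bracket at (369,203): right of the router and undrilled, so this is the one I want.
- Green look-alike at (354,160) and blue look-alike at (308,268): leave both alone.
- Drilled pile on the left at (171,216).
- Drilled bracket in the nest at about (270,188).

I'll check the choice in one close crop.

```bash
cat > h.py <<'E'
import cv2,numpy as np
from bench import bot,solver,get_image,get_calibration,ticket
def cast(c,uv,z):
    uv=np.atleast_2d(uv).astype(float); K=c["K"]; R=np.array(c["orientation"]); p=np.array(c["xyz"])
    d=(R@np.linalg.inv(K)@np.c_[uv,np.ones(len(uv))].T).T
    return p+d*((z-p[2])/d[:,2])[:,None]
def proj(c,P):
    q=(np.atleast_2d(P)-c["xyz"])@np.array(c["orientation"]); q=q@np.array(c["K"]).T
    return q[:,:2]/q[:,2:]
def snap(n,name):
    c=get_calibration(n); im=get_image(n); cv2.imwrite(f"pics/{name}.png",im[:,:,::-1]); np.savez(f"pics/{name}.npz",**{k:np.array(c[k]) for k in("K","xyz","orientation")}); return im,c
def down(yaw):  # tool x axis horizontal at yaw (deg), pointing down
    a=np.radians(yaw); x=np.array([np.cos(a),np.sin(a),0]); z=np.array([0,0,-1.]); return np.c_[x,np.cross(z,x),z]
E
python3 - <<'E'
from h import *
im=cv2.imread("pics/top0.png"); c=get_calibration("top")
crops=[im[185:225,350:390],im[168:208,250:290],im[196:236,151:191]]
cv2.imwrite("pics/crop0.png",np.hstack([cv2.resize(k,None,fx=6,fy=6,interpolation=cv2.INTER_CUBIC) for k in crops]))
for n,uv,z in(("plain",(369,203),.012),("nest",(272,188),.09),("pile",(171,216),.024),("spindle",(263,172),.25),("oil",(437,201),.06),("tape",(403,170),.02)): print(n,cast(c,uv,z).round(3))
E
```

```text
plain [[ 0.564 -0.294  0.012]]
nest [[0.615 0.053 0.09 ]]
pile [[0.529 0.421 0.024]]
spindle [[0.645 0.073 0.25 ]]
oil [[ 0.562 -0.524  0.06 ]]
tape [[ 0.681 -0.419  0.02 ]]
```

View pics/crop0.png

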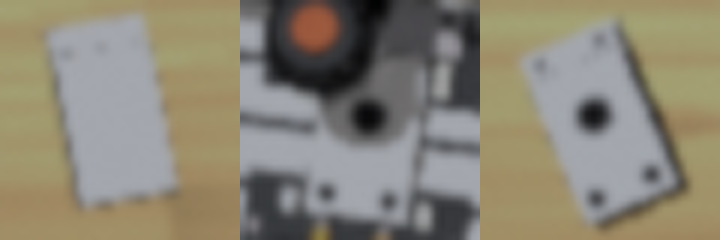

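The crop confirms it. Left is the plain bracket, with its step line near the far end, so its yaw is about +9°. The middle is the drilled part under the spindle. On the right is the pile, tongue at the far end, yaw about +24°. Next I'll check reachability for tilted grasps and take wrist views.

```bash
cat >> h.py <<'E'
def tilt(yaw,a,cam=-1):
    """tool approaching along bracket +x (yaw) and down, leaning back by a deg; cam=-1: tool x (camera) on operator side/below"""
    y,a=np.radians([yaw,a]); f=np.array([np.cos(y),np.sin(y),0]); u=np.array([0,0,1.])
    z=np.sin(a)*f-np.cos(a)*u; x=cam*(np.cos(a)*f+np.sin(a)*u); return np.c_[x,np.cross(z,x),z]
E
python3 - <<'E'
from h import *
for n,p,yaw in(("plain",[.555,-.295,.03],9),("nest",[.60,.053,.09],0),("pile",[.52,.417,.04],24),("viewN",[.42,.05,.30],0),("viewP",[.53,-.3,.22],9),("viewpile",[.49,.40,.22],24)):
  for cam in(-1,1):
    for a in ((0,) if n[0]=="v" else(28,40)):
      q=solver.solve_ik(np.array(p),tilt(yaw,a,cam)); print(n,cam,a,None if q is None else np.round(q,0))
E
```

```text
plain -1 28 [ 70.  79. -72. 114. 107.  47.  46.]
plain -1 40 [ 75.  84. -72. 119. 127.  41.  36.]
plain 1 28 [  70.   79.  -72.  114.  107.   47. -134.]
plain 1 40 [  75.   84.  -72.  119.  127.   41. -144.]
nest -1 28 [ 26.  70. -72. 124. 113.  69. -16.]
nest -1 40 [ 24.  76. -72. 133. 130.  83. -27.]
nest 1 28 [  2.  51. -23. 125. 135.  32. 127.]
nest 1 40 [  7.  59. -35. 134. 144.  59. 121.]
pile -1 28 [-15.  71. -60. 113. 113.  63. -23.]
pile -1 40 [-17.  75. -60. 121. 130.  76. -36.]
pile 1 28 [-41.  57. -11. 114. 131.  26. 119.]
pile 1 40 [-36.  62. -23. 122. 140.  52. 113.]
viewN -1 0 [ 26.  29. -58. 117.  32.  51.  40.]
viewN 1 0 [  -8.   21.   -7.  119.    4.   41. -108.]
viewP -1 0 [ 53.  49. -53.  93.  44.  61.  85.]
viewP 1 0 [ 28.  40.  -5.  95.   4.  45. -60.]
viewpile -1 0 [-16.  51. -55.  89.  45.  64.  33.]
viewpile 1 0 [ -44.   42.    1.   91.   -1.   47. -109.]
```

Run:
```python
from h import *
for n,p,yaw,a in(("vP",[.53,-.3,.22],9,0),("vN",[.43,.05,.28],0,0),("vS",[.49,.40,.22],24,0)):
    bot.move_ptp(np.array(p),tilt(yaw,a)); im,c=snap("wrist",n); o=bot.get_obs(); print(n,o["time"],o["eef_pos"].round(3),np.round(o["joint_positions"]),c["xyz"].round(3))
a=[cv2.imread(f"pics/{n}.png") for n in("vP","vS")]
cv2.imwrite("pics/both.png",np.vstack([k[60:360,80:480] for k in a]))
n=cv2.imread("pics/vN.png"); cv2.imwrite("pics/nestz.png",cv2.resize(n[20:300,80:460],None,fx=2,fy=2,interpolation=cv2.INTER_CUBIC))
```

```text
vP 1.6583 [ 0.529 -0.301  0.22 ] [ 53.  49. -53.  93.  44.  61.  85.] [ 0.46  -0.312  0.35 ]
vN 3.0917 [0.431 0.049 0.28 ] [ 25.  32. -57. 118.  35.  50.  37.] [0.361 0.049 0.41 ]
vS 4.4917 [0.491 0.398 0.22 ] [-16.  51. -54.  89.  44.  63.  33.] [0.427 0.37  0.35 ]
```

View pics/both.png

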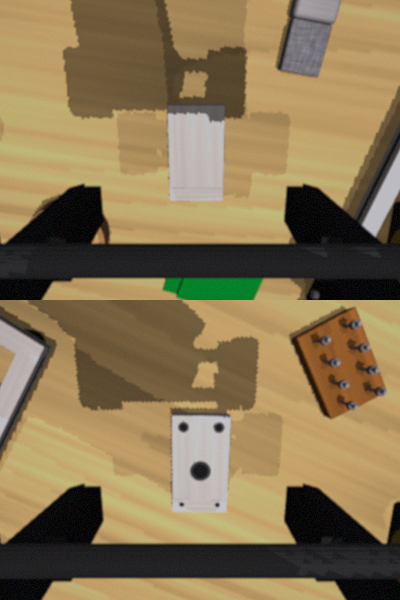

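View pics/nestz.png

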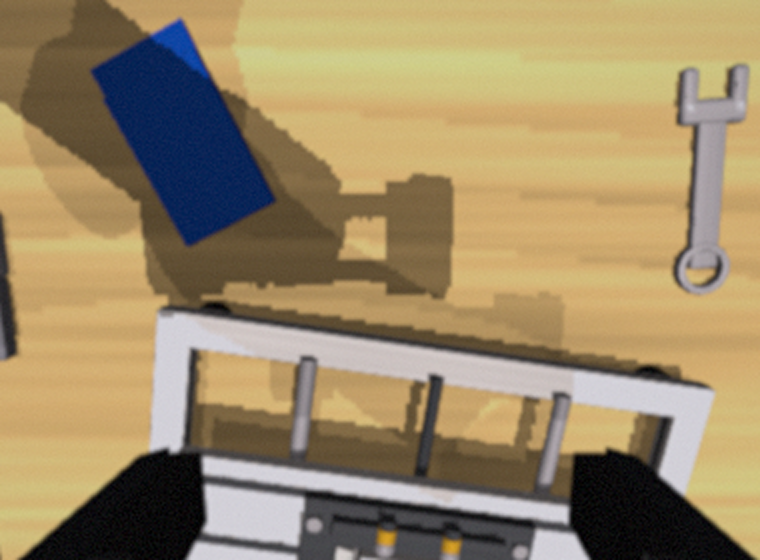

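The wrist views (image down is world +x, image right is +y) show the tongue at the far end on both parts:
- **Plain bracket:** step line at crop row 190.
- **Pile:** tongue holes at crop rows about 505.
- **Router:** yawed about -7°; the nest sits at the bottom edge of the picture, behind the fingers.

Next I'll take a tilted view of the nest and measure the two free parts.

```bash
cat >> h.py <<'E'
def measure(name,zb,seed=None):
    """bracket seen from its front: returns mid xy, yaw from mask; zb underside height"""
    c=np.load(f"pics/{name}.npz"); im=cv2.imread(f"pics/{name}.png"); hsv=cv2.cvtColor(im,cv2.COLOR_BGR2HSV)
    m=((hsv[:,:,1]<60)&(hsv[:,:,2]>90)).astype(np.uint8); m=cv2.morphologyEx(m,cv2.MORPH_CLOSE,np.ones((7,7)))
    k,l,st,ce=cv2.connectedComponentsWithStats(m); i=l[seed[1],seed[0]]; ys,xs=np.nonzero(l==i); print(name,"area",st[i])
    q=cv2.boxPoints(cv2.minAreaRect(np.c_[xs,ys].astype(np.float32))); q=q[np.argsort(q[:,1])]
    f=q[:2][np.argsort(q[:2,0])]; t=q[2:][np.argsort(q[2:,0])]  # near edge, far edge (left,right)
    for zf in(zb,zb+.012):
        F=cast(c,f,zf); T=cast(c,t,zb+.005); d=T.mean(0)-F.mean(0); print(" near z",zf,"F",F[:,:2].round(4).tolist(),"T",T[:,:2].round(4).tolist(),"len",np.hypot(*d[:2]).round(4),"yaw",np.degrees(np.arctan2(d[1],d[0])).round(2),"w",np.hypot(*(F[1]-F[0])[:2]).round(4),np.hypot(*(T[1]-T[0])[:2]).round(4),"mid",((F+T)/2)[0:,:2].mean(0).round(4))
E
python3 - <<'E'
from h import *
measure("vP",0,(80+196,60+160)); measure("vS",.012,(80+200,60+200-20))
bot.move_ptp(np.array([.46,.05,.27]),tilt(-3,32)); snap("wrist","vN2"); snap("scene","s1"); print(bot.get_obs()["time"])
n=cv2.imread("pics/vN2.png"); cv2.imwrite("pics/nestz2.png",cv2.resize(n[60:350,90:470],None,fx=2,fy=2,interpolation=cv2.INTER_CUBIC))
E
```

```text
vP area [ 247  166   58   95 5310]
 near z 0 F [[0.5183, -0.3317], [0.509, -0.2718]] T [[0.6238, -0.3173], [0.6139, -0.2533]] len 0.1065 yaw 8.89 w 0.0606 0.0647 mid [ 0.5663 -0.2935]
 near z 0.012 F [[0.5163, -0.331], [0.5074, -0.2732]] T [[0.6238, -0.3173], [0.6139, -0.2533]] len 0.1083 yaw 8.92 w 0.0585 0.0647 mid [ 0.5654 -0.2937]
vS area [ 251  174   60   99 5382]
 near z 0.012 F [[0.4926, 0.373], [0.468, 0.4288]] T [[0.5931, 0.4155], [0.5666, 0.4753]] len 0.1091 yaw 24.1 w 0.061 0.0654 mid [0.53   0.4232]
 near z 0.024 F [[0.4903, 0.3729], [0.4665, 0.4267]] T [[0.5931, 0.4155], [0.5666, 0.4753]] len 0.1112 yaw 24.22 w 0.0588 0.0654 mid [0.5291 0.4226]
5.925
```

View pics/nestz2.png

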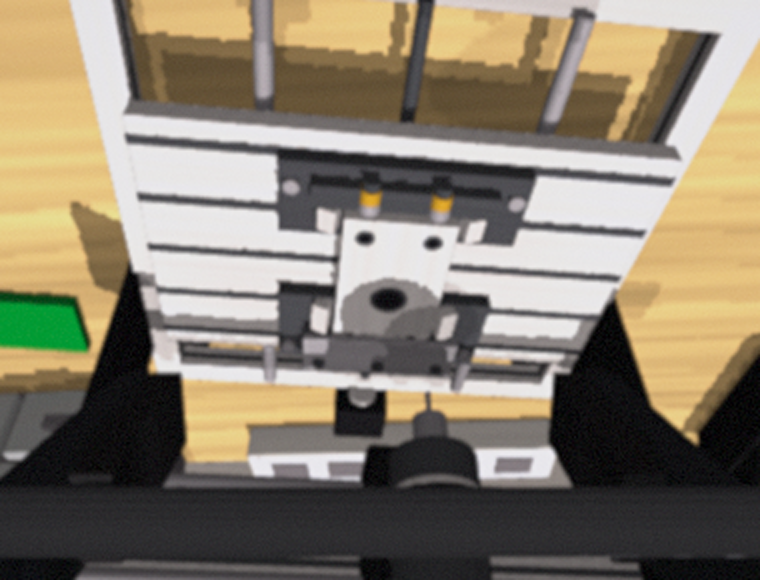

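The tilted view shows the finished bracket in the nest. Front top corners are at zoom (343,217) and (459,227), the holes at (364,238), (433,243) and (388,299), the gold ball housings at (370,200) and (441,206), and the cutter tip at about (429,395). I'll compute the nest pose from the corners and hole pattern, using the pile bracket's holes as reference.

Run:
```python
from h import *
def blob(name,uv,r):
    g=cv2.imread(f"pics/{name}.png",0).astype(float); u,v=map(int,uv); w=g[v-r:v+r+1,u-r:u+r+1]; d=np.clip(np.percentile(w,75)*.65-w,0,None); yy,xx=np.mgrid[v-r:v+r+1,u-r:u+r+1]
    return [(d*xx).sum()/d.sum(),(d*yy).sum()/d.sum()]
def mat(yaw): a=np.radians(yaw); return np.array([[np.cos(a),-np.sin(a)],[np.sin(a),np.cos(a)]])
cs=np.load("pics/vS.npz"); h=[blob("vS",p,r) for p,r in(((264,187),5),((299,187),5),((280,231),11))]
B=(cast(cs,h,.024)[:,:2]-[.5293,.4227])@mat(24.2); print("pile holes px",np.round(h,1).tolist(),"in bracket mm",(B*1000).round(1).tolist())
cn=np.load("pics/vN2.npz"); Z=lambda u,v:(90+u/2,60+v/2)
hn=[blob("vN2",Z(364,238),5),blob("vN2",Z(433,243),5),blob("vN2",Z(388,299),9)]
N=cast(cn,hn,.092)[:,:2]; print("nest holes px",np.round(hn,1).tolist(),N.round(4).tolist())
C=cast(cn,[Z(343,217),Z(459,227)],.092)[:,:2]; d=C[1]-C[0]; yw=np.degrees(np.arctan2(-d[0],d[1])); print("corners",C.round(4).tolist(),"w",np.hypot(*d).round(4),"yaw",yw.round(2),"mid",(C.mean(0)+mat(yw)@[.055,0]).round(4))
d=N[1]-N[0]; print("yaw small holes",np.degrees(np.arctan2(-d[0],d[1])))
Bc=B-B.mean(0);Nc=N-N.mean(0); H=Bc.T@Nc; a=np.arctan2(H[0,1]-H[1,0],H[0,0]+H[1,1]); yaw=np.degrees(a); print("hole fit yaw",yaw.round(2),"mid",(N.mean(0)-mat(yaw)@B.mean(0)).round(4),"res mm",((Nc-Bc@mat(yaw).T)*1000).round(1).tolist())
# edges
g=cv2.imread("pics/vN2.png",0).astype(float)
L=[];R=[]
for v in range(172,200,2):
    r=np.abs(np.gradient(cv2.GaussianBlur(g,(3,3),0)[v])); L.append((252+np.argmax(r[252:268]),v)); R.append((308+np.argmax(r[308:326]),v))
for e in(L,R):
    P=cast(cn,e,.092)[:,:2]; vx,vy,_,_=cv2.fitLine(P.astype(np.float32),cv2.DIST_HUBER,0,.001,.001).ravel(); print("edge yaw",np.degrees(np.arctan(vy/vx)).round(2),P[0].round(4),P[-1].round(4))
K=[Z(370,213),Z(441,218)]; P=cast(cn,K,.087)[:,:2]; d=P[1]-P[0]; print("balls",P.round(4).tolist(),np.hypot(*d),"yaw",np.degrees(np.arctan2(-d[0],d[1])).round(2))
F=[Z(181,345)]; print("cutter",cast(cn,Z(429,395),.139).round(4))
```

```text
pile holes px [[263.0, 186.7], [298.5, 187.2], [279.9, 230.6]] in bracket mm [[-43.0, -17.7], [-42.2, 18.1], [4.1, -0.8]]
nest holes px [[272.1, 178.7], [306.1, 181.2], [283.7, 209.4]] [[0.5678, 0.0436], [0.5733, 0.079], [0.6165, 0.0543]]
corners [[0.5531, 0.0338], [0.5631, 0.0925]] w 0.0595 yaw -9.61 mid [0.6123 0.0539]
yaw small holes -8.834579699162493
hole fit yaw -7.54 mid [0.6127 0.0555] res mm [[0.0, 0.0], [0.1, -0.1], [-0.1, 0.0]]
edge yaw -8.62 [0.5578 0.0329] [0.596  0.0276]
edge yaw -14.7 [0.5613 0.0969] [0.5991 0.0849]
balls [[0.5556, 0.0473], [0.5609, 0.0836]] 0.03669644827831746 yaw -8.37
cutter [[0.6454 0.0755 0.139 ]]
```

Fused nest estimate: centre (0.6126, 0.0549), yaw -8.7°. The corners, holes and balls agree. The pile is at (0.5296, 0.4221), yaw 22.9°, with the yaw taken from its holes. The cutter sits at nest (29, 25) mm. Now I'll grasp and extract.

```bash
cat >> h.py <<'E'
NEST=(.6126,.0549,.080,-8.7); PILE=(.5296,.4221,.024,22.9); PLAIN=(.5648,-.2938,0.,8.9)
A=40
def tool(base,g,ox=0,oz=0,t=0,oy=0,pivot=None):
    """TCP pose for a bracket at base frame offset (ox,oy,oz), front lifted t deg about pivot (x,z of base frame); g=(gx,gz) TCP in bracket"""
    x,z=g; r=np.radians(t); px,pz=pivot or (.055,0.)
    dx,dz=x-px,z-pz; X=px+dx*np.cos(r)+dz*np.sin(r)+ox; Z=pz-dx*np.sin(r)+dz*np.cos(r)+oz
    y=np.radians(base[3]); return np.array([base[0]+X*np.cos(y)-oy*np.sin(y),base[1]+X*np.sin(y)+oy*np.cos(y),base[2]+Z]),tilt(base[3],A-t)
def st(s=""):
    o=bot.get_obs(); print(s,"t",round(o["time"],2),"p",o["eef_pos"].round(4),"F",np.round(o["contact_force"],1),"grip",round(float(o["grip_width"])*88,1),"ff",np.round(o["finger_force"],1))
E
python3 - <<'E'
from h import *
g=(-.018,.0165)
p,R=tool(NEST,g); bot.move_ptp(p-.08*R[:,2],R); st("pre")
print(np.round(bot.get_obs()["joint_positions"]))
bot.line_to(p,velocity=.08,stop_force=8); st("at"); 
bot.set_gripper(0.5,30); st("grip")
E
```

```text
pre t 6.54 p [0.5434 0.0655 0.1573] F [-0.4 -0.7 -0.1] grip 87.8 ff 0.0
[ -3.  48. -32. 141. 131.  59. -71.]
at t 7.69 p [0.5946 0.0578 0.0968] F [0.1 0.  0.2] grip 88.1 ff 0.0
grip t 8.23 p [0.5949 0.0583 0.0967] F [-0.4  0.8  1. ] grip 59.6 ff 30.0
```

Run:
```python
from h import *
g=(-.018,.0165)
bot.set_gripper(0.5,58)
for t in(3,6,9,12):
    p,R=tool(NEST,g,ox=-.0012*t/12,t=t); bot.line_to(p,R,velocity=.04); st(f"tilt{t}")
c,s=np.cos(np.radians(12)),np.sin(np.radians(12))
for d,v in((.025,.06),(.11,.12)):
    p,R=tool(NEST,g,ox=-.0012-d*c,oz=d*s,t=12); bot.line_to(p,R,velocity=v); st(f"out{d}")
p[2]=.25; bot.line_to(p,R,velocity=.2); st("up"); snap("scene","s2")
im=cv2.imread("pics/s2.png"); cv2.imwrite("pics/s2c.png",cv2.resize(im[130:330,130:330],None,fx=3,fy=3))
```

```text
tilt3 t 8.7 p [0.5956 0.0578 0.101 ] F [-0.5  1.9  1.9] grip 59.0 ff 58.0
tilt6 t 8.95 p [0.5962 0.0568 0.1039] F [-0.2 -0.  -0.7] grip 59.3 ff 58.0
tilt9 t 9.2 p [0.5973 0.0566 0.1075] F [ 0.8  0.9 -0.1] grip 59.1 ff 58.0
tilt12 t 9.45 p [0.5985 0.0566 0.111 ] F [ 0.5  0.3 -0.6] grip 58.8 ff 58.0
out0.025 t 10.02 p [0.5743 0.0607 0.1165] F [ 0.6  0.2 -2.3] grip 58.9 ff 58.0
out0.11 t 10.88 p [0.4932 0.0733 0.1343] F [ 0.5 -1.1 -2.3] grip 59.0 ff 58.0
up t 11.62 p [0.4922 0.0732 0.2498] F [-0.9 -0.5 -0.8] grip 58.7 ff 58.0
```

View pics/s2c.png

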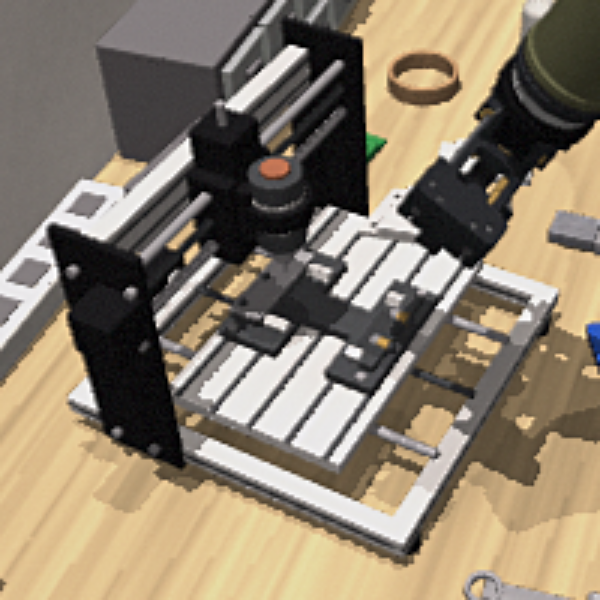

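The nest is empty and the finished bracket is in the gripper near crop pixel (390,215). Next I'll lay it on the pile.

Run:
```python
from h import *
g=(-.018,.0165)
p,R=tool(PILE,g,oz=.08); bot.move_ptp(p,R); st("above")
p,R=tool(PILE,g,oz=.006); bot.line_to(p,velocity=.12); st("near"); bot.wait(.15); snap("scene","s3")
im=cv2.imread("pics/s3.png"); cv2.imwrite("pics/s3c.png",cv2.resize(im[290:420,140:290],None,fx=4,fy=4))
```

```text
above t 13.03 p [0.5141 0.4132 0.1208] F [ 0.2  0.1 -2. ] grip 59.0 ff 58.0
near t 13.8 p [0.5134 0.4152 0.0471] F [ 0.3  0.  -1.3] grip 59.2 ff 58.0
```

View pics/s3c.png

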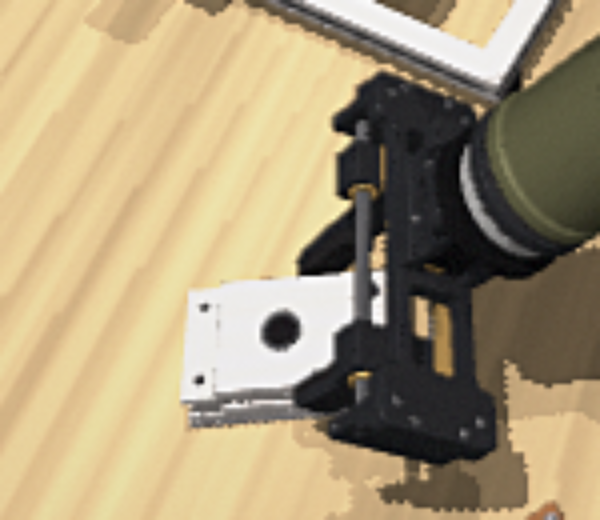

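The held bracket hangs level over the pile, with its tongue corner at (182,400) and the pile's at (188,420). It looks aligned, so I'll lower and release.

Run:
```python
from h import *
g=(-.018,.0165)
p,R=tool(PILE,g,oz=-.0025); print(bot.line_to(p,velocity=.02,stop_force=3)); st("down")
bot.set_gripper(.8); st("open"); bot.set_gripper(1.0)
p=bot.get_obs()["eef_pos"]; bot.line_to(p-.09*R[:,2]+[0,0,.03],velocity=.15); st("back")
bot.move_ptp(np.array([.49,.40,.22]),tilt(22.9,0)); bot.wait(.1); snap("wrist","vS2"); st()
measure("vS2",.024,(280,225))
im=cv2.imread("pics/vS2.png"); cv2.imwrite("pics/vS2c.png",cv2.resize(im[140:320,190:370],None,fx=3,fy=3))
```

```text
True
down t 14.37 p [0.5132 0.4153 0.0407] F [-1.1 -0.7  4.7] grip 59.0 ff 58.0
open t 14.74 p [0.5127 0.4147 0.0396] F [-0.9 -1.2  0.3] grip 70.5 ff 0.0
back t 16.11 p [0.4597 0.3921 0.1383] F [-0.2 -0.1 -0.5] grip 88.0 ff 0.0
 t 17.65 p [0.4894 0.3999 0.2194] F [ 0.7 -0.3 -0.4] grip 87.9 ff 0.0
vS2 area [ 248  176   62  104 5833]
 near z 0.024 F [[0.4909, 0.3724], [0.4672, 0.4284]] T [[0.5939, 0.4139], [0.5684, 0.4742]] len 0.1111 yaw 23.14 w 0.0608 0.0655 mid [0.5301 0.4223]
 near z 0.036000000000000004 F [[0.4885, 0.3724], [0.4656, 0.4264]] T [[0.5939, 0.4139], [0.5684, 0.4742]] len 0.1133 yaw 23.22 w 0.0586 0.0655 mid [0.5291 0.4217]
```

View pics/vS2c.png

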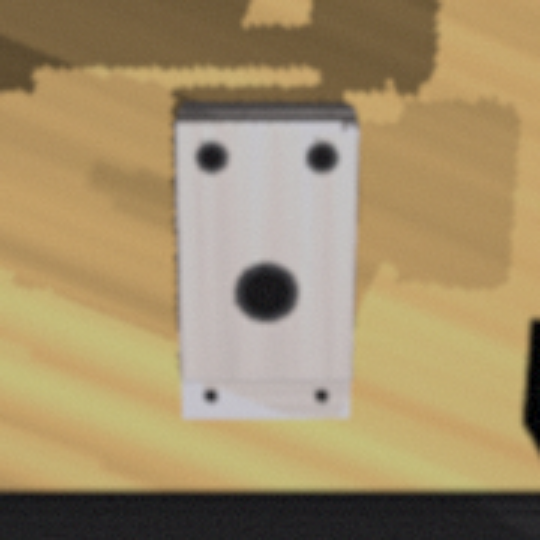

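The finished bracket lies squarely on the pile: yaw 23.2° against 22.9°, tongue the same way, and the edges flush. Next is the plain bracket, going by a waypoint in front of the router.

Run:
```python
from h import *
g=(-.018,.0175)
bot.move_ptp(np.array([.42,.05,.27]),tilt(0,30))
p,R=tool(PLAIN,g); bot.move_ptp(p-.08*R[:,2],R); st("pre"); print(np.round(bot.get_obs()["joint_positions"]))
print(bot.line_to(p,velocity=.08,stop_force=8)); st("at")
bot.set_gripper(.5,10); st("grip10"); bot.set_gripper(.5,58)
bot.line_to(p+[0,0,.13],velocity=.15); bot.wait(.1); st("up"); snap("wrist","wP"); snap("scene","s4")
a=cv2.imread("pics/wP.png");b=cv2.imread("pics/s4.png"); b=cv2.resize(b[100:260,220:420],None,fx=2.8,fy=2.625)
cv2.imwrite("pics/held.png",cv2.resize(np.vstack([a[:],b]),None,fx=.7,fy=.7))
```

```text
pre t 20.52 p [ 0.4975 -0.3029  0.0799] F [ 1.  -0.6  0.3] grip 87.8 ff 0.0
[ 73.  66. -53. 126. 151.  25.   3.]
False
at t 21.67 p [ 0.5469 -0.2967  0.0178] F [-0.7  0.6 -0.1] grip 88.1 ff 0.0
grip10 t 22.2 p [ 0.547  -0.2966  0.0176] F [-0.7 -0.2  2.6] grip 59.6 ff 10.2
up t 23.53 p [ 0.5464 -0.2964  0.1462] F [-0.2 -0.3 -2.6] grip 59.0 ff 58.0
```

View pics/held.png

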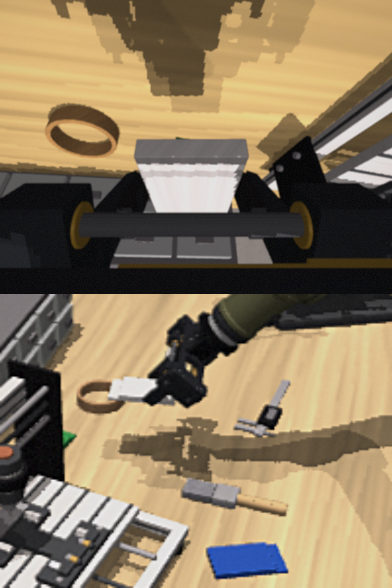

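The wrist view shows the held bracket's front face at about rows 200–235, columns 195–353 in full pixels, level between the fingers. The scene view shows its tongue pointing forward. I'll check its offset in the grip numerically.

Run:
```python
from h import *
c={k:v for k,v in np.load("pics/wP.npz").items()}; o=bot.get_obs(); p,R=o["eef_pos"],np.array(o["tcp_rot"])
y=np.radians(8.9); f=np.array([np.cos(y),np.sin(y),0]); l=np.array([-f[1],f[0],0]); u=np.array([0,0,1.])
for gx,gz in((-.018,.0175),(-.021,.0175),(-.015,.0175),(-.018,.0195)):
    b=p-gx*f-gz*u; print(gx,gz,proj(c,[b-.055*f+s*.03*l+h*u for h in(0,.012) for s in(-1,1)]).round(1).tolist())
g=cv2.GaussianBlur(cv2.imread("pics/wP.png",0).astype(float),(3,3),0)
for cs in((215,245),(260,290),(305,335)):
    r=np.gradient(g[185:250,cs[0]:cs[1]].mean(1)); i=np.argsort(-np.abs(r))[:6]; print(cs,[(185+k,round(r[k])) for k in sorted(i)])
```

```text
-0.018 0.0175 [[194.3, 200.1], [353.9, 199.8], [189.9, 227.7], [358.6, 227.4]]
-0.021 0.0175 [[195.9, 204.7], [352.3, 204.4], [191.6, 231.9], [356.8, 231.6]]
-0.015 0.0175 [[192.7, 195.4], [355.5, 195.1], [188.0, 223.3], [360.4, 223.0]]
-0.018 0.0195 [[195.0, 195.8], [353.2, 195.5], [190.6, 222.9], [357.8, 222.6]]
(215, 245) [(np.int64(198), -23), (np.int64(199), -21), (np.int64(232), 16), (np.int64(233), 29), (np.int64(234), 34), (np.int64(235), 27)]
(260, 290) [(np.int64(197), -22), (np.int64(198), -26), (np.int64(199), -17), (np.int64(233), 28), (np.int64(234), 36), (np.int64(235), 29)]
(305, 335) [(np.int64(198), -24), (np.int64(199), -21), (np.int64(233), 26), (np.int64(234), 34), (np.int64(235), 30), (np.int64(236), 18)]
```

The bottom edge is at 198.5 against a predicted 200, so the grip offset is within 1 mm and the bracket is level. The row-234 edge is the top chamfer. Next I'll insert it.

Run:
```python
from h import *
g=(-.0175,.0175)
R=tool(PLAIN,g)[1]
bot.line_to(np.array([.44,-.2,.24]),velocity=.25)
c,s=np.cos(np.radians(12)),np.sin(np.radians(12))
P=lambda d,t=12:tool(NEST,g,ox=-.0015-d*c,oz=.0008+d*s,t=t)
p,R=P(.11); bot.move_ptp(p+[0,0,.06],R); st("pre"); bot.line_to(p,velocity=.15)
for d,v in((.03,.1),(0,.03)):
    p,R=P(d); h=bot.line_to(p,R,velocity=v,stop_force=8); st(f"in{d} {h}")
    if h: break
snap("scene","s5")
```

```text
pre t 25.59 p [0.4928 0.0719 0.1952] F [-0.6 -0.3 -2.4] grip 59.2 ff 58.0
in0.03 False t 27.09 p [0.5694 0.0616 0.1195] F [-0.6  0.  -2.3] grip 58.7 ff 58.0
in0 False t 28.24 p [0.5988 0.0571 0.113 ] F [-0.6 -0.1 -1.9] grip 58.6 ff 58.0
```

Run:
```python
from h import *
g=(-.0175,.0175)
for t in(9.5,7.5,6):
    p,R=tool(NEST,g,ox=-.0015+.001*(12-t)/6,oz=.0003,t=t); h=bot.line_to(p,R,velocity=.03,stop_force=8); st(f"t{t} {h}")
    if h: break
bot.set_gripper(.85); bot.wait(.2); bot.set_gripper(1.0); st("open")
p=bot.get_obs()["eef_pos"]; bot.line_to(p-.09*R[:,2],velocity=.15); bot.set_gripper(0,10)
bot.move_ptp(np.array([.46,.05,.27]),tilt(-3,32)); snap("wrist","vN3"); st()
n=cv2.imread("pics/vN3.png"); cv2.imwrite("pics/vN3c.png",cv2.resize(n[60:350,90:470],None,fx=2,fy=2,interpolation=cv2.INTER_CUBIC))
```

```text
t9.5 False t 28.56 p [0.5976 0.0574 0.1093] F [-0.   0.6 -1.3] grip 58.4 ff 58.0
t7.5 False t 28.81 p [0.5976 0.0574 0.1071] F [-0.5  0.5 -1.2] grip 59.2 ff 58.0
t6 False t 29.06 p [0.5975 0.0573 0.1054] F [-0.5  0.4 -1.3] grip 59.0 ff 58.0
open t 30.09 p [0.597  0.0573 0.1053] F [-0.2 -0.1 -0.1] grip 87.8 ff 0.0
 t 32.77 p [0.461  0.05   0.2696] F [-0.3 -0.3  0.6] grip 0.2 ff 0.0
```

View pics/vN3c.png

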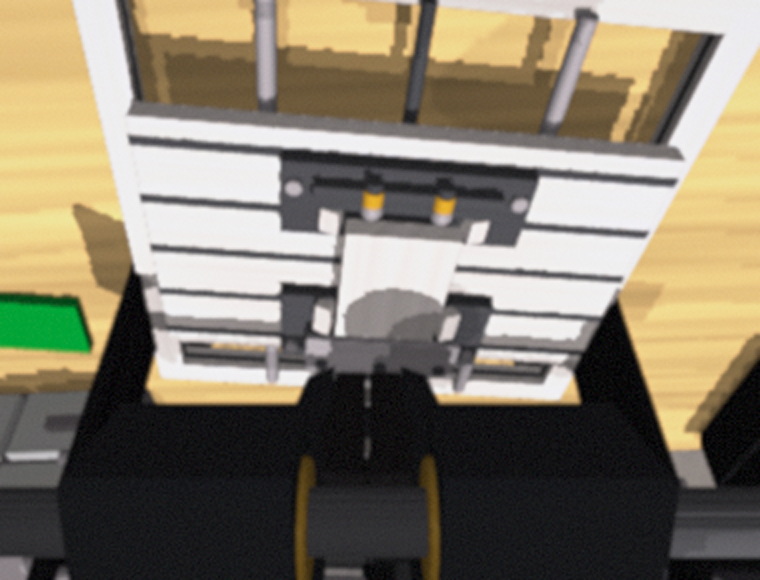

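The bracket sits between the guides with its tongue under the lip and its front end resting up on the balls (front top edge at about (400,228)). I'll press the front down with closed fingertips.

Run:
```python
from h import *
def press(cx,cz,a=30):
    r=np.radians(a); X=cx+.009*np.cos(r)-.014*np.sin(r); Z=cz+.009*np.sin(r)+.014*np.cos(r); y=np.radians(NEST[3])
    return np.array([NEST[0]+X*np.cos(y),NEST[1]+X*np.sin(y),NEST[2]+Z]),tilt(NEST[3],a)
p,R=press(-.046,.05); bot.move_ptp(p,R)
p,_=press(-.046,.028); bot.line_to(p,velocity=.1)
z0=p[2]-.028
p,_=press(-.046,.008); h=bot.line_to(p,velocity=.02,stop_force=28); st(f"press {h}"); print("corner z above floor mm",(bot.get_obs()["eef_pos"][2]-z0-0)*1000)
p,_=press(-.046,.06); bot.line_to(p,velocity=.12)
bot.move_ptp(np.array([.46,.05,.27]),tilt(-3,32)); snap("wrist","vN4"); st()
n=cv2.imread("pics/vN4.png"); cv2.imwrite("pics/vN4c.png",cv2.resize(n[60:350,90:470],None,fx=2,fy=2,interpolation=cv2.INTER_CUBIC))
```

```text
press True t 34.67 p [0.5675 0.062  0.1087] F [-2.3 -1.3  9.3] grip 0.4 ff 4.5
corner z above floor mm 12.093361757886099
 t 35.95 p [0.461  0.05   0.2691] F [-0.2 -0.3 -0.2] grip 0.6 ff 0.0
```

View pics/vN4c.png

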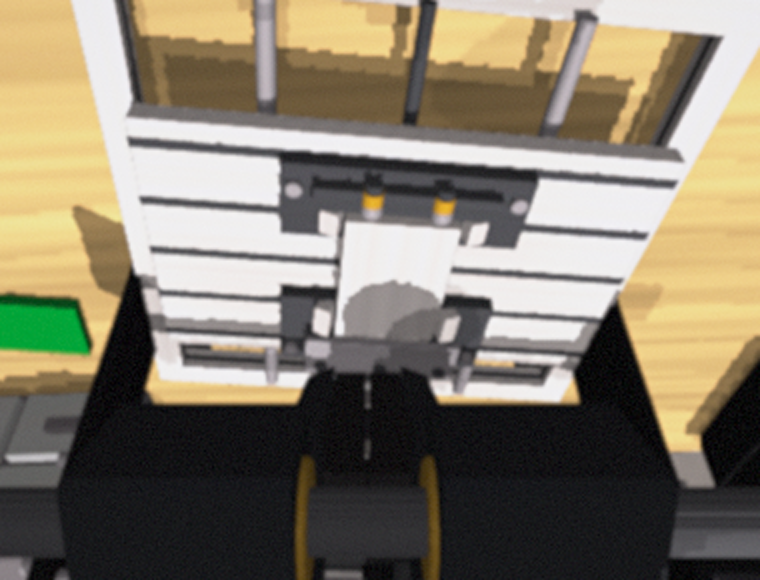

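The front top corners are at (345,220) and (462,229), matching the finished bracket after the same small camera shift seen on the ball housings. The press ended at 12.1 mm above the floor against an expected 12, so it is fully home. I'll hand it in.

```bash
python3 -c "
from h import *
print(ticket.hand_in())"
```

```text
the job is handed in; nothing more can be done
None
```

The finished bracket lies squarely on the pile, tongue the same way as the others. The plain bracket is pressed flat and home in the nest, both are released, and the job was handed in at about 36 s on the robot's clock; no verdict was returned.

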